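# Run a parcel into the sealing bay and press its tape down

## Task

Push the carton gently along the rollers into the blue sealing bay until it is fully home against the end plate, then swing the yellow stop arm right down behind it. Take the tape presser from its wooden tray, set its foot on the tape at the end next to the stop arm and rub the tape down in a slow, light stroke along the middle to the end by the end plate (about 5 cm a second, straight down the tape's middle, foot flat on it). Stand the presser back upright in its tray and let go of it without dropping it; leave the bench block, tape roll and saw frame where they lie.

Things in the scene. Friction and masses are not known exactly. Their poses are not given: they have to be found in the camera images.
- track: Aluminium roller track, fixed, 540 mm long (its y), 176 wide (its x): 16 free-turning steel rollers 33 mm apart, tops 72 mm above the bench, between side channels that guide the carton (inner faces x = +-70 mm, outer +-88, tops at z = 84). Origin on the bench under its middle, z up. Cartons travel to its -y, where the blue bay is; the +y end is open. Yaw varies by a few degrees.
- bay_home (a point): Where the carton's origin lies when it is fully home: on the rollers, track frame (0, -175, 72) mm, axes as the track's. The sealing bay round it has two blue fences (inner faces at x = +-68 mm, from track y = -98, flared at the mouth) and a blue end plate across the track with its face at track y = -260; all their tops are at z = 122 mm.
- carton: Closed cardboard carton, 130 mm wide (its x), 170 long (its y), 70 high, 0.4 to 0.8 kg, standing on the rollers, free to roll and coast. Origin at the centre of its underside; axes within 2 degrees of the track's. A pale paper tape 48 mm wide with a thin brown line runs all along y over the middle of its top (x = 0, z = 70 mm).
- stop_arm (a joint): Yellow stop arm on the channel nearest the robot, at the bay's mouth; swings in a vertical plane square to the track. 0 rad = right down, level across the rollers to track +x, against its stop; 1.57 = upright; starts at 1.6 to 1.85 (leaning to the robot); limit 2.0. Stiff (0.15 N m), stays where left. Push it over and down from the robot's side. A carton fully home leaves 10 mm beside it.
- stop_pivot (a point): Pivot of the stop arm: track frame (-94, -74, 96) mm, axes as the track's. The arm is a bar 22 mm deep and 12 mm thick (along the track), centred on the line from here to the knob; when down its top is 107 mm above the bench.
- stop_knob (a point): Centre of the red ball (28 mm diameter) at the stop arm's free end, 125 mm from the pivot.
- presser: Tape presser, 0.17 kg, stands on its round black rubber foot (40 mm diameter, 12 thick); brass ferrule; round wooden handle 30 mm in diameter, from 34 to 112 mm up. Origin under the foot's centre, z up the handle. Sprung foot: pressed, it slides up to 8 mm into the handle, 2.4 N at first, 0.8 N more per mm (the origin stays with the handle). Grip it from above about 80 mm up.
- tray: Square wooden tray, fixed to the bench, 90 x 90 mm outside, walls 5 mm thick and 16 mm high, floor 5 mm thick, in which the presser stands. Origin at the centre of its underside. It lies between robot and track, left or right.
- bench_block: Steel bench block, 75 x 75 x 25 mm, loose; origin at the centre of its underside. It lies between robot and track on the side where the tray is not. To be left alone.
- tape_roll: Roll of paper tape lying flat, 110 mm diameter, 50 mm high, loose, beyond the bay end of the track; origin at the centre of its underside. To be left alone.
- saw_frame: Jeweller's saw frame lying flat, 290 x 120 mm, up to 23 mm high, loose, beyond the open end of the track; origin where handle and frame meet. To be left alone.
Things that resemble listed ones, but are neither listed nor needed, are in the scene too. Of the things shaped like the presser, the black one is meant.

How it is judged:
By the outcome, as a careful person would: the job done as asked, in the order asked, and still so for the second after the job is handed in, with the robot touching nothing.
It also fails if it takes over 72 s, if anything falls off the work surface, if the arm or the gripper's body presses on something with over 40 N, if the wrist force passes 120 N, or if a joint passes its speed limit or range.

## Robot

A 7-joint arm with a two-finger parallel gripper is mounted at the origin on the work surface. World frame = base frame: x ahead of the robot, y to its left, z up, the work surface at z = 0. Lengths are in m, angles in degrees, forces in N, time in s.
With the tool pointing down it reaches from about 0.4 to 0.875 m from the base axis. Payload 4.4 kg.
Tool frame: the origin (TCP) lies midway between the tips of the shut fingers; the grasp point (between the pads) lies 19 mm behind it (bot.tcp_to_grasp is the z of the grasp point in the tool frame, in m); z points along the fingers, y is the line along which they close (so a half turn about z gives the same grasp; the last joint's range is limited). The gripper opens to 85 mm and grips with 20 to 120 N. Pads are 22 mm wide; open, the fingers measure 114 mm over their backs; the gripper's body (76 mm by 85 mm) begins 54 mm behind the grasp point. The pads swing forward as they close: fully open they stand 13 mm farther back than shut.
Start: joints at [-72.983, 36.005, 2.206, 86.941, -1.547, 57.084, -1.146], TCP at [0.231, 0.608, 0.231] pointing down, gripper open.
Joint ranges: [-175.42, 175.42], [-21.48, 121.26], [-71.46, 75.88], [10.55, 141.38], [-63.04, 243.04], [13.31, 113.54], [-168.57, 168.57]. Speed limits (degrees/s): [147.25, 147.25, 180, 180, 180, 180, 180].

## Interface

Orientations are given as [roll, pitch, yaw] about the fixed x, y, z axes, in that order (R = Rz(yaw) Ry(pitch) Rx(roll)).
In Python, from rig import bot, eyes gives the robot as it stands.
- The arm moves only by the tool arm_command, never from a script. Its argument "motion" is a list of rows, each a list of 6 numbers: the shift along the tool's x, y, z in units of 30 mm (1.0 is 30 mm), then the turn, a rotation vector about the tool's x, y, z in units of 6 degrees (1.0 is 6 degrees). In form: [[dx, dy, dz, ax, ay, az], ...]. A call has 1 to 10 rows; each row shifts and turns the commanded pose from where the row before left it, along the tool's axes as they then stand; what a row does not reach is not made up. A row lasts 1/12 s, in which the tool goes at most 41.7 mm and 7.16 degrees, less where a joint would pass 70% of its speed; a pose out of reach is approached as far as the arm can. A call is refused whole if a number of a shift passes 1 or a number of a turn 1, either way. A call with a gripper value outside its range is refused whole. "fingers" is the finger opening in mm, from 0 to 85.4, set as the call begins (left out, the last holds). The fingers move at their own pace and stop on an object; "grip_force" is the grip in N (left out, the last holds). Time passes only in rows, so rows that do not move let the fingers close. It gives the time, the measured TCP pose, the force, the opening and the grip force at its end, in the units of the state.
- bot.get_state(): the state, without advancing time (a new reading comes with each control period).
- eyes.get_image(name): name is "side" or "top"; returns a dict with "frame" (384x512x3 uint8, blue, green, red), "depth" (384x512 float32, m along the optical axis (not along the pixel's ray), 0 where there is no reading), "fx", "fy", "cx", "cy" (pixels), "dist_coeffs" ([k1, k2, p1, p2, k3] as OpenCV has them; the pictures are not rectified), "world_to_cam" (4x4, takes a point from world to camera coordinates). Camera axes: x right, y down, z forward; pixel columns grow to the right and rows downward; lengths in m; the calibration is good to about 2 mm. A picture is of the moment at which its call begins.
- bot.job_done(): hands the job in; it is judged then, once.
The state is a dict: "time_s": time; "joint_pos": joint angles; "joint_velocities": joint speeds; "joint_torque": joint torques, N m; "ee_pos": TCP position; "tcp_rot": TCP orientation; "contact_force": force on the tool from outside, world axes, zero at the start; "wrist_torque": the same for the moment, N m; "width": finger opening in m; "finger_force": force on a finger pad.
Only numpy, scipy, OpenCV 4.12 (cv2) and the standard library are available. Lean on these libraries where they do the work, as an engineer would, in place of code of your own. Each camera call takes 0.05 s, during which the arm holds its last target. There are 200 camera calls.

## Working session

There is one attempt and no reset: what is moved stays moved. The work goes in short steps, Python scripts to look and compute and a tool call to move; the robot and the scene stay as the last step left them, time stands still between calls to the robot, and variables do not carry over. Pictures are saved under pics/ and viewed, at most 10 in all, crops included, and the job is handed in when it is done.

Besides the shell and the picture viewer there is one more tool, called after "Call:" as name(argument=value, ...), one argument or row to a line, values as JSON. arm_command: Moves the arm, as the interface text tells. Its arguments: {"type":"object","properties":{"motion":{"type":"array","items":{"type":"array","items":{"type":"number"}}},"fingers":{"type":"number"},"grip_force":{"type":"number"}},"required":["motion"]}

```bash
mkdir -p pics; ls
python3 - <<'E'
from rig import bot, eyes
import cv2, numpy as np
s=bot.get_state(); print(s)
ims=[]
for n in ("side","top"):
    im=eyes.get_image(n); np.save(f"{n}0.npy",im,allow_pickle=True); ims.append(im["frame"]); print(n,im["fx"],im["fy"],im["cx"],im["cy"],im["dist_coeffs"],np.round(im["world_to_cam"],3).tolist())
    cv2.imwrite(f"pics/{n}0.png",cv2.resize(im["frame"],(800,600),interpolation=cv2.INTER_CUBIC))
E
```

```text
pics
{'time_s': 0.0, 'joint_pos': array([-72.98235863,  36.05959957,   2.20112256,  86.99787373,
        -1.54795154,  57.08276244,  -1.1472104 ]), 'joint_velocities': array([-7.59785634e-02,  2.08810496e-02,  5.05689349e-02, -2.88175629e-02,
       -6.85879496e-07, -1.94006656e-03,  4.41752904e-02]), 'joint_torque': array([-2.03606595e-05, -5.63393354e+01,  1.22644342e+00, -1.93453234e+01,
        1.10759438e-02,  1.03139048e-02, -4.59524557e-06]), 'ee_pos': array([0.23041767, 0.60710581, 0.23037043]), 'tcp_rot': array([-1.79889384e+02, -1.19739639e-04,  1.59211599e+02]), 'contact_force': array([ 0.68962695,  0.32278541, -0.12480597]), 'wrist_torque': array([-0.10605013,  0.01036974, -0.02483868]), 'finger_force': 0.0, 'width': 0.08514620116371079}
side 348.33647477354094 348.33647477354094 255.51646993125948 186.12201779359384 [-0.0310148  0.         0.         0.         0.       ] [[0.837, -0.547, 0.001, -0.4], [-0.377, -0.579, -0.723, 0.252], [0.396, 0.605, -0.691, 0.937], [0.0, 0.0, 0.0, 1.0]]
top 451.19621146095056 451.19621146095056 254.7863670756353 186.01224123875946 [-0.05932177  0.          0.          0.          0.        ] [[-0.025, -0.999, -0.026, 0.023], [-0.993, 0.027, -0.111, 0.501], [0.112, 0.023, -0.993, 1.272], [0.0, 0.0, 0.0, 1.0]]
```

View pics/top0.png

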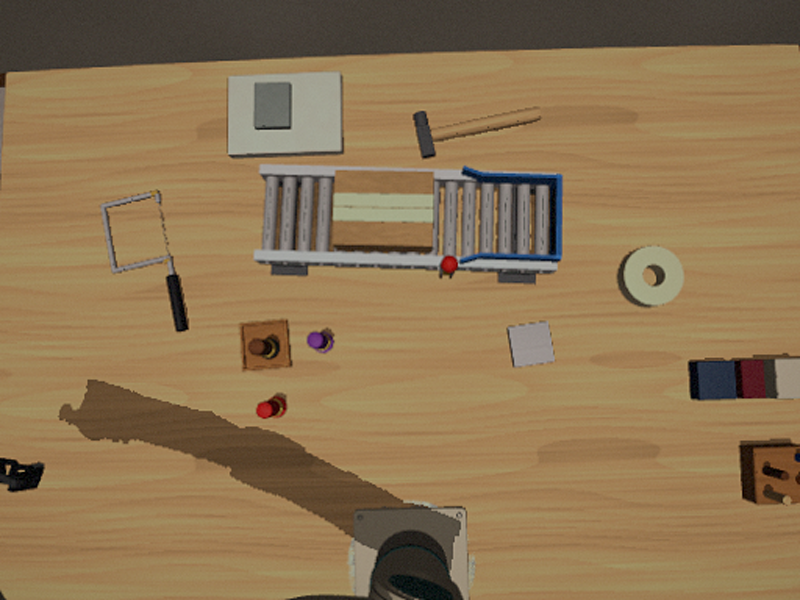

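View pics/side0.png

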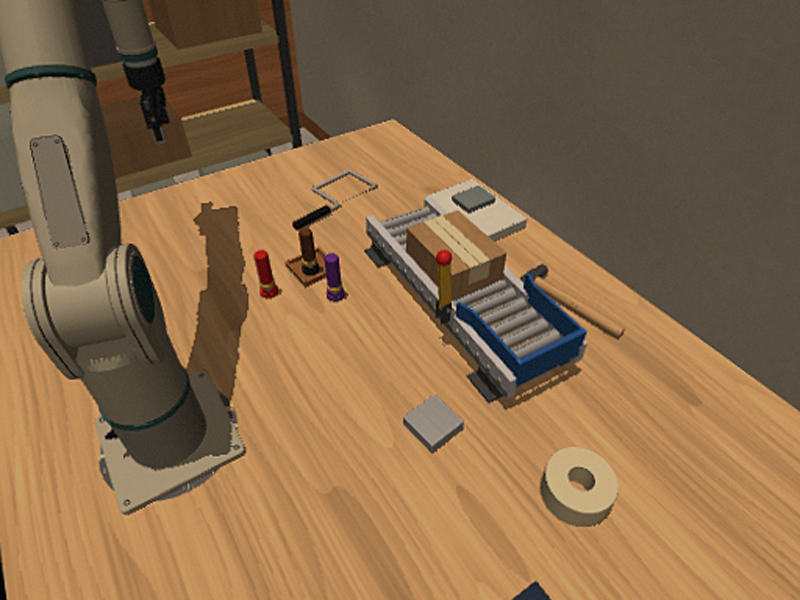

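The top view shows the track across the middle (260–562, 165–270), with the bay at its right end and the carton at (383,210). The knob is at (449,264), the block at (530,343) and the roll at (652,275). There are three presser-like things: one with a brown handle and black foot in the tray (263,346), a red one (270,408) and a purple one (320,340). The one in the tray fits, since it has the black foot and the wooden handle. I'll confirm that in a crop.

```bash
cat > h.py <<'E'
import numpy as np, cv2
from rig import bot, eyes
def K(im): return np.array([[im["fx"],0,im["cx"]],[0,im["fy"],im["cy"]],[0,0,1.]])
def ray(im,px):
    u=cv2.undistortPoints(np.float64(px).reshape(-1,1,2),K(im),np.float64(im["dist_coeffs"])).reshape(-1,2)
    M=np.array(im["world_to_cam"]); R,t=M[:3,:3],M[:3,3]
    return -R.T@t, np.c_[u,np.ones(len(u))]@R
def plane(im,px,z):
    c,d=ray(im,px); return c+d*((z-c[2])/d[:,2])[:,None]
def cloud(im):
    h,w=im["depth"].shape; g=np.stack(np.meshgrid(np.arange(w),np.arange(h)),-1).reshape(-1,2)
    c,d=ray(im,g); return (c+d*im["depth"].reshape(-1,1)).reshape(h,w,3)
def two(a,pa,b,pb):
    (c1,d1),(c2,d2)=ray(a,[pa]),ray(b,[pb]); d1,d2=d1[0],d2[0]
    s=np.linalg.lstsq(np.c_[d1,-d2],c2-c1,rcond=None)[0]
    p,q=c1+s[0]*d1,c2+s[1]*d2; return (p+q)/2,np.linalg.norm(p-q)
def blob(m):
    n,l,st,ce=cv2.connectedComponentsWithStats(m.astype(np.uint8)); o=[(int(st[i,4]),ce[i].round(1).tolist(),i) for i in range(1,n)]
    return sorted(o,reverse=True),l
E
python3 - <<'E'
from h import *
T=np.load("top0.npy",allow_pickle=True).item(); S=np.load("side0.npy",allow_pickle=True).item()
P=cloud(T); hsv=cv2.cvtColor(T["frame"],cv2.COLOR_BGR2HSV); H,s,v=[hsv[...,i].astype(int) for i in range(3)]
X,Y,Z=P[...,0],P[...,1],P[...,2]
blue=(H>100)&(H<125)&(s>120)&(Y>-.4)&(X>.4)
b,l=blob(blue); print("blue",b[:3])
m=(l==b[0][2])
top=m&(abs(Z-.122)<.006); print("blue z",np.percentile(Z[m],[5,25,50,75,95]).round(3),top.sum())
q=P[top]; print("blue top ext",q.min(0).round(4),q.max(0).round(4))
ep=q[(q[:,1]<q[:,1].min()+.012)]; print("endplate line y vs x",np.polyfit(ep[:,0],ep[:,1],1),ep.mean(0))
# carton top
ct=(abs(Z-.142)<.006)&(X>.4)&(~blue)
b,l=blob(ct); print("carton",b[:2]); 
r=cv2.minAreaRect((P[l==b[0][2]][:,:2]*1000).astype(np.float32)); print(r,P[l==b[0][2]][:,2].mean())
# channels: grey, z ~ .084
ch=(abs(Z-.084)<.005)&(s<60)&(X>.4)&(X<.8)&(abs(Y)<.4)
b,l=blob(ch); print("chan",b[:4])
for i in range(3):
    r=P[l==b[i][2]]; print(r.min(0).round(3),r.max(0).round(3),np.polyfit(r[:,1],r[:,0],1).round(4),len(r))
# red things
for n,I in (("top",T),("side",S)):
    hh=cv2.cvtColor(I["frame"],cv2.COLOR_BGR2HSV); red=((hh[...,0]<6)|(hh[...,0]>174))&(hh[...,1]>180)&(hh[...,2]>90)
    print(n,"red",blob(red)[0][:4])
# tray : points z .012-.02 near
tr=(abs(Z-.016)<.005)&(X>.35)&(X<.55)&(Y>.1)&(Y<.4)&(H<25)&(s>100)
b,l=blob(tr); print("tray",b[:3])
pc=cv2.hconcat([cv2.resize(T["frame"][195:280,140:225],(500,500),interpolation=2),cv2.resize(S["frame"][130:200,150:220],(290,290),interpolation=2).copy() if 0 else cv2.copyMakeBorder(cv2.resize(S["frame"][135:200,155:225],(300,279),interpolation=2),0,221,0,0,0)])
cv2.imwrite("pics/crop1.png",pc)
E
```

```text
blue [(796, [336.2, 134.1], 3), (1, [276.0, 99.0], 1), (1, [271.0, 100.0], 2)]
blue z [0.072 0.106 0.12  0.122 0.125] 474
blue top ext [ 0.5368 -0.2801  0.1161] [ 0.7045 -0.1013  0.1279]
endplate line y vs x [-0.03395427 -0.25112668] [ 0.62240694 -0.27226005  0.12193388]
carton [(3032, [244.7, 133.1], 1), (4, [285.5, 175.0], 2)]
((631.7914428710938, 31.624183654785156), (169.8705596923828, 131.78939819335938), 87.82929992675781) 0.1422376707196051
chan [(757, [222.0, 165.1], 18), (553, [225.1, 109.4], 1), (312, [326.8, 169.3], 25), (25, [332.0, 110.0], 4)]
[ 0.537 -0.071  0.079] [0.575 0.265 0.089] [0.062  0.5496] 757
[ 0.689 -0.137  0.079] [0.734 0.255 0.089] [0.0633 0.709 ] 553
[ 0.524 -0.273  0.079] [ 0.547 -0.098  0.089] [0.0507 0.5452] 312
top red [(84, [287.2, 168.7], 1), (83, [168.8, 262.1], 4), (10, [181.0, 262.5], 5), (3, [180.0, 256.0], 3)]
side red [(66, [283.7, 163.9], 2), (50, [166.2, 164.0], 1), (14, [168.4, 187.2], 7), (6, [173.0, 187.5], 8)]
tray [(156, [165.0, 223.1], 1), (49, [180.5, 209.7], 2), (12, [173.8, 226.1], 12)]
```

View pics/crop1.png

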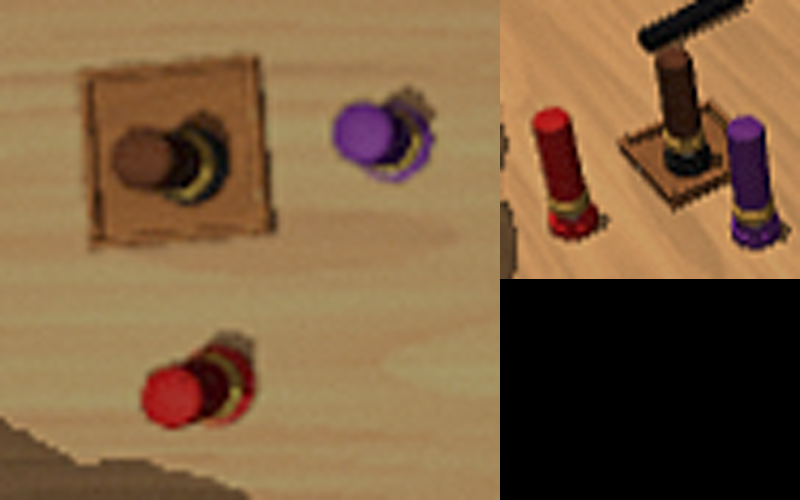

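The crop confirms it: the presser in the tray has the black foot (crop 195,162) and a wooden handle, while the others are all red or all purple. I'll refine the track, knob and presser positions and work out the approach.

Run:
```python
from h import *
T=np.load("top0.npy",allow_pickle=True).item(); S=np.load("side0.npy",allow_pickle=True).item()
F=T["frame"]; hsv=cv2.cvtColor(F,cv2.COLOR_BGR2HSV); P=cloud(T); Z=P[...,2]
# far channel outer edge (first low-sat pixel from above), columns 172-290
e=[]
for c in list(range(172,205))+list(range(225,262))+list(range(280,292)):
    col=hsv[100:118,c,1].astype(float); g=np.diff(col); k=int(np.argmin(g)); e.append((c,100+k+.5))
w=plane(T,e,.084); 
A=w[:,:2]
for _ in range(4):
    p=np.polyfit(A[:,1],A[:,0],1); r=A[:,0]-np.polyval(p,A[:,1]); A=A[abs(r)<max(.0015,2*r.std())]
print("far outer edge",p,len(A),"yaw",-np.degrees(np.arctan(p[0])))
# tape line/carton edges yaw, far long edge of carton top using Z>0.13
ct=(abs(Z-.142)<.006)
# blue end plate outer edge: last blue pixel in rows
bl=(hsv[...,0]>100)&(hsv[...,0]<125)&(hsv[...,1]>120)
e=[]
for r in range(118,162):
    c=np.where(bl[r,340:365])[0]
    if len(c): e.append((340+c.max()+.5,r,340+c.min()-.5))
e=np.array(e); o=plane(T,e[:,:2],.122); i=plane(T,e[:,[2,1]],.122)
for n,q in(("outer",o),("inner",i)):
    p2=np.polyfit(q[:,0],q[:,1],1); print(n,p2,"at .62:",np.polyval(p2,.62),q[:,1].std())
# ends of channels at +y: first low-sat from left
for rows in (range(106,112),range(160,166)):
    ee=[]
    for r in rows:
        col=hsv[r,150:185,1].astype(float); ee.append((150+np.argmin(np.diff(col))+.5,r))
    print("end",plane(T,ee,.084).round(4)[:,:2].tolist())
print("knob",two(T,(287.2,168.7),S,(283.7,163.9)))
print("handle top",plane(T,[(164.6,221.9)],.117),"foot",plane(T,[(173.1,222.5)],.012))
print("tray corners",plane(T,[(140+80*.17,195+75*.17),(140+258*.17,195+58*.17),(140+272*.17,195+232*.17),(140+92*.17,195+248*.17)],.016).round(4).tolist())
```

```text
far outer edge [0.05929668 0.71889669] 80 yaw -3.393475683529835
outer [-0.05286734 -0.24306254] at .62: -0.275840294642613 0.001844438725650927
inner [-0.05395814 -0.22354314] at .62: -0.25699718532513394 0.0019234050397124239
end [[0.7304, 0.2567], [0.7274, 0.2566], [0.7245, 0.2566], [0.7216, 0.2566], [0.7186, 0.2566], [0.7156, 0.2538]]
end [[0.575, 0.2651], [0.5723, 0.2679], [0.5694, 0.2679], [0.5666, 0.2679], [0.5638, 0.2679], [0.561, 0.2679]]
knob (array([ 0.51976409, -0.07530878,  0.22096054]), np.float64(0.0004072542210185185))
handle top [[0.40080661 0.25208372 0.117     ]] foot [[0.4023996  0.25087752 0.012     ]]
tray corners [[0.4466, 0.3073, 0.016], [0.4528, 0.2181, 0.016], [0.3669, 0.2119, 0.016], [0.361, 0.3014, 0.016]]
```

Call:
arm_command(
  motion=[
    [0,0,0,0,0,1],
    [0,0,0,0,0,1],
    [0,0,0,0,0,1],
    [0,0,0,0,0,1],
    [0,0,0,0,0,1],
    [0,0,0,0,0,1],
    [0,0,0,0,0,1],
    [0,0,0,0,0,1],
    [0,0,0,0,0,1],
    [0,0,0,0,0,1],
  ],
  fingers=50,
)

```text
time_s: 0.93
ee_pos: [0.2304, 0.6074, 0.2308]
tcp_rot: [-180.0, 0.0, 98.9]
contact_force: [0.8, -0.7, -1.0]
width: 0.0497
finger_force: 0.0
```

Call:
arm_command(
  motion=[
    [0,0,0,0,0,1],
    [0,0,0,0,0,1],
    [-0.3,0.3,0,0,0,0.08],
    [-0.7,0.7,0,0,0,0],
    [-0.9,0.9,0,0,0,0],
    [-0.9,0.9,0,0,0,0],
    [-0.9,0.9,0,0,0,0],
    [-0.9,0.9,0,0,0,0],
    [-0.9,0.9,0,0,0,0],
    [-0.9,0.9,0,0,0,0],
  ],
)

```text
time_s: 1.77
ee_pos: [0.4127, 0.4024, 0.2313]
tcp_rot: [-180.0, 0.0, 86.9]
contact_force: [-0.3, 0.5, -0.3]
width: 0.0499
finger_force: 0.0
```

Call:
arm_command(
  motion=[
    [-0.9,0.9,0,0,0,0],
    [-0.9,0.9,0,0,0,0],
    [-0.9,0.9,0,0,0,0],
    [-0.9,0.9,0,0,0,0],
    [-0.9,0.9,0,0,0,0],
    [-0.9,0.9,0,0,0,0],
    [-0.6,0.6,0,0,0,0],
    [-0.3,0.3,0,0,0,0],
    [0,0,0,0,0,0],
    [0,0,0,0,0,0],
  ],
)

```text
time_s: 2.6
ee_pos: [0.5887, 0.2057, 0.2309]
tcp_rot: [-179.9, -0.0, 86.8]
contact_force: [-0.7, 1.1, -0.7]
width: 0.0502
finger_force: 0.0
```

Call:
arm_command(
  motion=[
    [-0.9,0.9,0,0,0,0],
    [-0.7,0.7,0,0,0,0],
    [-0.2,0.2,0.5,0,0,0],
    [0,0,0.9,0,0,0],
    [0,0,0.9,0,0,0],
    [0,0,0.9,0,0,0],
    [0,0,0.9,0,0,0],
    [0,0,0.4,0,0,0],
    [0,0,0,0,0,0],
    [0,0,0,0,0,0],
  ],
)

```text
time_s: 3.43
ee_pos: [0.6396, 0.1502, 0.0963]
tcp_rot: [-179.9, -0.0, 86.9]
contact_force: [-0.5, 0.4, 0.6]
width: 0.0501
finger_force: 0.0
```

Run:
```python
from h import *
s=bot.get_state(); print(s["ee_pos"],s["tcp_rot"],s["contact_force"])
im=eyes.get_image("top"); P=cloud(im); Z=P[...,2]
o=np.array([.631,-.0075]); R=np.array([[.998,-.057],[.057,.998]])  # rows: track x, y
print("tool in track",R@(s["ee_pos"][:2]-o))
v=cv2.resize(im["frame"][90:190,150:370],(800,364),interpolation=2); cv2.imwrite("pics/p1.png",v)
```

```text
[0.63959796 0.15024288 0.09629999] [-1.79943627e+02 -2.55658324e-02  8.68544268e+01] [-0.45377479  0.42543796  0.55435495]
tool in track [-0.00041058  0.15791748]
```

View pics/p1.png

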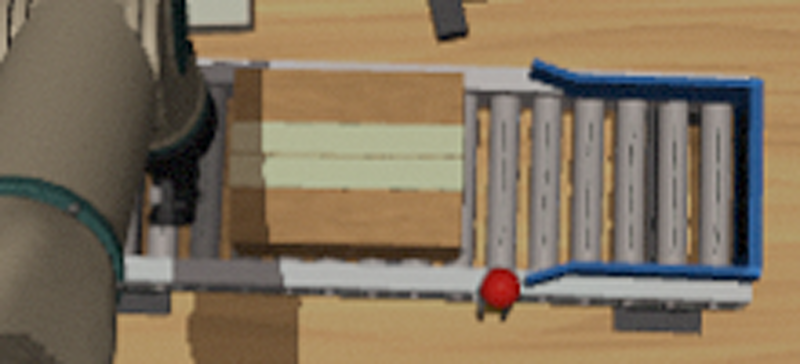

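The arm is behind the carton, whose back edge is at crop (235,160). Its path to the bay is clear and the stop arm is upright at (500,290). Starting the push.

Call:
arm_command(
  motion=[
    [-0.2,0,0,0,0,0],
    [-0.2,0,0,0,0,0],
    [-0.1,0,0,0,0,0],
    [-0.08,0,0,0,0,0],
    [-0.08,0,0,0,0,0],
    [-0.08,0,0,0,0,0],
    [-0.1,0,0,0,0,0],
    [-0.12,0,0,0,0,0],
    [-0.14,0,0,0,0,0],
    [-0.16,0,0,0,0,0],
  ],
)

```text
time_s: 4.32
ee_pos: [0.638, 0.1109, 0.0962]
tcp_rot: [-180.0, -0.0, 86.8]
contact_force: [0.2, 1.2, 0.3]
width: 0.0501
finger_force: 0.0
```

Call:
arm_command(
  motion=[
    [-0.18,0,0,0,0,0],
    [-0.18,0,0,0,0,0],
    [-0.18,0,0,0,0,0],
    [-0.18,0,0,0,0,0],
    [-0.18,0,0,0,0,0],
    [-0.18,0,0,0,0,0],
    [-0.18,0,0,0,0,0],
    [-0.18,0,0,0,0,0],
    [-0.18,0,0,0,0,0],
    [-0.18,0,0,0,0,0],
  ],
)

```text
time_s: 5.15
ee_pos: [0.6349, 0.0566, 0.0963]
tcp_rot: [-180.0, -0.0, 86.7]
contact_force: [-1.2, 0.5, -1.1]
width: 0.0501
finger_force: 0.0
```

Call:
arm_command(
  motion=[
    [-0.18,0,0,0,0,0],
    [-0.18,0,0,0,0,0],
    [-0.18,0,0,0,0,0],
    [-0.18,0,0,0,0,0],
    [-0.18,0,0,0,0,0],
    [-0.18,0,0,0,0,0],
    [-0.18,0,0,0,0,0],
    [-0.18,0,0,0,0,0],
    [-0.18,0,0,0,0,0],
    [-0.18,0,0,0,0,0],
  ],
)

```text
time_s: 5.98
ee_pos: [0.6319, 0.0026, 0.0963]
tcp_rot: [180.0, 0.0, 86.7]
contact_force: [0.4, 0.5, 0.3]
width: 0.0497
finger_force: 0.0
```

```bash
cat > car.py <<'E'
from h import *
o=np.array([.631,-.0075]); R=np.array([[.998,-.057],[.057,.998]])
s=bot.get_state(); print("tool trk",(R@(s["ee_pos"][:2]-o)).round(4),s["ee_pos"][2],s["contact_force"].round(1))
im=eyes.get_image("top"); P=cloud(im); Z=P[...,2]; X=P[...,0]
hsv=cv2.cvtColor(im["frame"],cv2.COLOR_BGR2HSV)
ct=(abs(Z-.142)<.006)&(X>.5)&(X<.76)&(abs(P[...,1])<.35)&(hsv[...,2]>30)
b,l=blob(ct); q=(P[l==b[0][2]][:,:2]-o)@R.T
print("carton trk: y",np.percentile(q[:,1],[.3,1,99,99.7]).round(4),"x",np.percentile(q[:,0],[1,99]).round(4),b[0][:2])
E
python3 car.py
```

```text
tool trk [0.0003 0.0101] 0.09630107616765064 [0.4 0.5 0.3]
carton trk: y [-0.171  -0.1702 -0.0067 -0.0042] x [-0.067   0.0617] (2824, [293.9, 135.6])
```

Call:
arm_command(
  motion=[
    [-0.17,0,0,0,0,0],
    [-0.16,0,0,0,0,0],
    [-0.15,0,0,0,0,0],
    [-0.14,0,0,0,0,0],
    [-0.14,0,0,0,0,0],
    [-0.14,0,0,0,0,0],
    [-0.14,0,0,0,0,0],
    [-0.13,0,0,0,0,0],
    [-0.13,0,0,0,0,0],
    [-0.12,0,0,0,0,0],
  ],
)

```text
time_s: 6.87
ee_pos: [0.6294, -0.0398, 0.0963]
tcp_rot: [-180.0, -0.0, 86.7]
contact_force: [-0.5, 1.4, 0.7]
width: 0.0497
finger_force: 0.0
```

Call:
arm_command(
  motion=[
    [-0.12,0,0,0,0,0],
    [-0.12,0,0,0,0,0],
    [-0.12,0,0,0,0,0],
    [-0.12,0,0,0,0,0],
    [-0.1,0,0,0,0,0],
    [-0.1,0,0,0,0,0],
    [-0.1,0,0,0,0,0],
    [-0.1,0,0,0,0,0],
    [-0.08,0,0,0,0,0],
    [-0.08,0,0,0,0,0],
  ],
)

```text
time_s: 7.7
ee_pos: [0.6277, -0.0708, 0.0963]
tcp_rot: [-180.0, -0.0, 86.7]
contact_force: [-0.2, 1.3, 0.4]
width: 0.05
finger_force: 0.0
```

```bash
python3 car.py
```

```text
tool trk [ 0.0003 -0.0634] 0.09629115144345064 [-0.2  1.3  0.4]
carton trk: y [-0.2448 -0.2443 -0.0967 -0.092 ] x [-0.0672  0.0612] (2544, [324.7, 136.9])
```

Call:
arm_command(
  motion=[
    [-0.06,0,0,0,0,0],
    [-0.06,0,0,0,0,0],
    [-0.06,0,0,0,0,0],
    [-0.06,0,0,0,0,0],
    [-0.05,0,0,0,0,0],
    [-0.05,0,0,0,0,0],
    [-0.04,0,0,0,0,0],
    [-0.04,0,0,0,0,0],
    [-0.04,0,0,0,0,0],
  ],
)

```text
time_s: 8.5
ee_pos: [0.6269, -0.0844, 0.0963]
tcp_rot: [-180.0, -0.0, 86.7]
contact_force: [-0.3, 1.5, -0.5]
width: 0.0498
finger_force: 0.0
```

Call:
arm_command(
  motion=[
    [-0.04,0,0,0,0,0],
    [-0.04,0,0,0,0,0],
    [-0.03,0,0,0,0,0],
  ],
)

```text
time_s: 8.75
ee_pos: [0.6271, -0.0854, 0.0963]
tcp_rot: [180.0, -0.2, 86.8]
contact_force: [0.6, 6.3, 0.5]
width: 0.0504
finger_force: 0.0
```

```bash
python3 car.py
```

```text
tool trk [ 0.0006 -0.0779] 0.096277043098734 [0.6 6.3 0.5]
carton trk: y [-0.2604 -0.2584 -0.1178 -0.1138] x [-0.0672  0.0617] (2426, [331.5, 136.9])
```

The carton is home: 6.3 N of contact force, front face at track y −260. Next I back off, rise, and go to the robot side of the stop arm.

Call:
arm_command(
  motion=[
    [0.1,0,0,0,0,0],
    [0.2,0,0,0,0,0],
    [0,0,-0.5,0,0,0],
    [0,0,-0.9,0,0,0],
    [0,0,-0.9,0,0,0],
    [0,0,-0.9,0,0,0],
    [0,0,-0.9,0,0,0],
    [0,0,-0.9,0,0,0],
    [0,0,-0.6,0,0,0],
    [0,-0.4,0,0,0,0],
  ],
  fingers=0,
)

```text
time_s: 9.63
ee_pos: [0.6193, -0.0791, 0.2689]
tcp_rot: [179.4, 0.1, 86.7]
contact_force: [0.4, -0.6, -0.2]
width: -0.0
finger_force: 0.0
```

Call:
arm_command(
  motion=[
    [0,-0.9,0,0,0,0],
    [0,-0.9,0,0,0,0],
    [0,-0.9,0,0,0,0],
    [0,-0.9,0,0,0,0],
    [0,-0.9,0,0,0,0],
    [0,-0.5,0,0,0,0],
    [0,0,0.8,0,0,0],
    [0,0,0.9,0,0,0],
    [0,0,0.9,0,0,0],
    [0,0,0.2,0,0,0],
  ],
)

```text
time_s: 10.47
ee_pos: [0.4631, -0.0692, 0.1775]
tcp_rot: [-179.7, 0.0, 86.7]
contact_force: [-0.6, -0.2, 0.0]
width: -0.0
finger_force: 0.0
```

```bash
python3 car.py
python3 - <<'E'
from h import *
im=eyes.get_image("side"); cv2.imwrite("pics/s1.png",cv2.resize(im["frame"][110:270,200:400],(800,640))[:600])
E
```

```text
tool trk [-0.1641 -0.0712] 0.17754884372027868 [-0.6 -0.2  0. ]
carton trk: y [-0.2605 -0.2584 -0.0909 -0.0897] x [-0.0659  0.062 ] (2920, [326.1, 134.2])
```

View pics/s1.png

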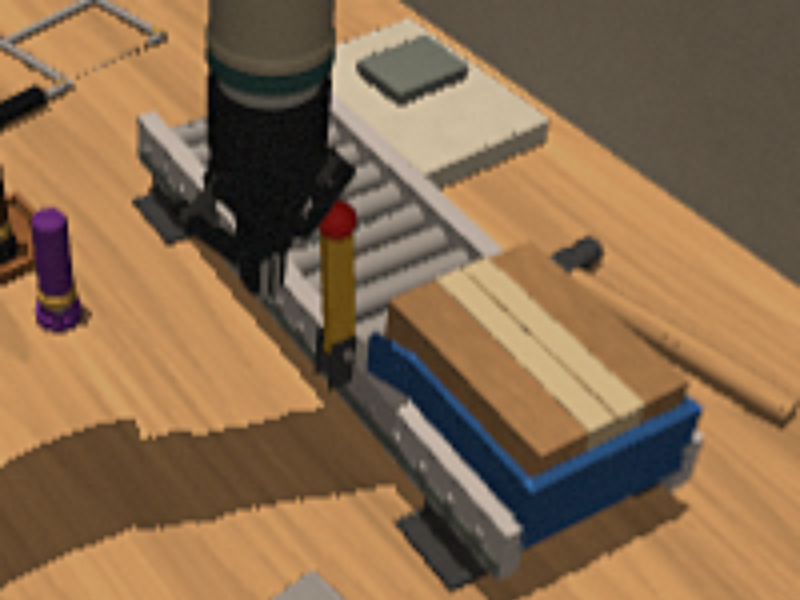

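The carton is home at track y −260…−90. The shut fingers are on the robot side of the upright stop arm (picture 338,220–380). Swinging it over along an arc.

Call:
arm_command(
  motion=[
    [0.1,0.47,-0.58,0,0,0],
    [0,0.38,0,0,0,0],
    [0,0.38,0,0,0,0],
    [0,0.3,0,0,0,0],
    [0,0.3,0,0,0,0],
    [0,0.3,0,0,0,0],
    [0,0.3,0,0,0,0],
    [0,0.28,0.08,0,0,0],
    [0,0.28,0.08,0,0,0],
    [0,0.28,0.08,0,0,0],
  ],
)

```text
time_s: 11.4
ee_pos: [0.5641, -0.0721, 0.19]
tcp_rot: [-180.0, 0.0, 86.7]
contact_force: [-1.3, -0.6, 0.1]
width: 0.0001
finger_force: 0.5
```

Call:
arm_command(
  motion=[
    [0,0.26,0.16,0,0,0],
    [0,0.26,0.16,0,0,0],
    [0,0.26,0.16,0,0,0],
    [0,0.2,0.21,0,0,0],
    [0,0.2,0.21,0,0,0],
    [0,0.2,0.21,0,0,0],
    [0,0.14,0.26,0,0,0],
    [0,0.14,0.26,0,0,0],
    [0,0.14,0.26,0,0,0],
  ],
)

```text
time_s: 12.15
ee_pos: [0.6178, -0.0751, 0.1329]
tcp_rot: [-180.0, -0.0, 86.7]
contact_force: [-0.5, -0.4, 0.5]
width: -0.0004
finger_force: 0.4
```

Call:
arm_command(
  motion=[
    [0,0.07,0.26,0,0,0],
    [0,0.07,0.26,0,0,0],
    [0,0.07,0.2,0,0,0],
    [0,0,0,0,0,0],
  ],
)

```text
time_s: 12.48
ee_pos: [0.6231, -0.0752, 0.1105]
tcp_rot: [-179.9, -0.0, 86.7]
contact_force: [-0.2, -0.7, -0.1]
width: 0.0
finger_force: 0.0
```

```bash
python3 car.py
```

```text
tool trk [-0.0041 -0.068 ] 0.11049310230380303 [-0.2 -0.7 -0.1]
carton trk: y [-0.2605 -0.2594 -0.1046 -0.0997] x [-0.0672  0.0615] (2663, [329.0, 136.8])
```

Call:
arm_command(
  motion=[
    [0,0,0.08,0,0,0],
    [0,0,0.05,0,0,0],
    [0,0,0.03,0,0,0],
    [0,0,0,0,0,0],
  ],
)

```text
time_s: 12.87
ee_pos: [0.6239, -0.0755, 0.1076]
tcp_rot: [180.0, -0.0, 86.7]
contact_force: [0.5, 0.5, 0.1]
width: -0.0001
finger_force: 0.0
```

Call:
arm_command(
  motion=[
    [0,0,0.07,0,0,0],
    [0,0,0.03,0,0,0],
    [0,0,0,0,0,0],
  ],
)

```text
time_s: 13.12
ee_pos: [0.6241, -0.0754, 0.1068]
tcp_rot: [179.9, -0.0, 86.7]
contact_force: [-3.9, 1.3, 14.5]
width: 0.0002
finger_force: 7.5
```

Run:
```python
from h import *
print(bot.get_state()["contact_force"],bot.get_state()["ee_pos"])
im=eyes.get_image("side"); cv2.imwrite("pics/s2.png",cv2.resize(im["frame"][130:250,240:400],(800,600)))
```

```text
[-3.92141967  1.27427177 14.46901121] [ 0.62409052 -0.07543913  0.10681857]
```

View pics/s2.png

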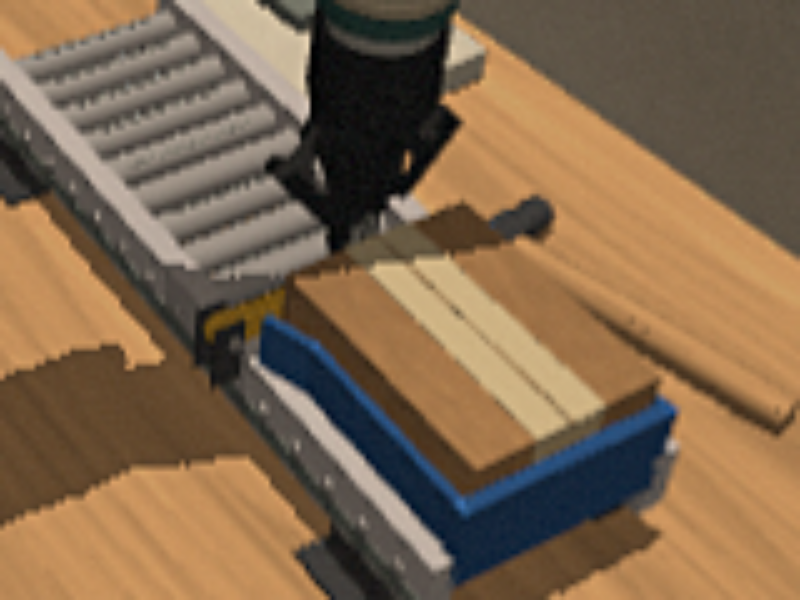

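14.5 N at TCP height 0.1068 (the bar top is at 107 mm), and the picture shows the arm level behind the carton (240,315). Lifting off and going to the presser.

Call:
arm_command(
  motion=[
    [0,0,-0.3,0,0,0],
    [0,0,-0.9,0,0,0],
    [0,0,-0.9,0,0,0],
    [0,0,-0.9,0,0,0],
    [0,0,-0.9,0,0,0],
    [0,0,-0.9,0,0,0],
    [0.4,-0.3,-0.3,0,0,0],
    [0.8,-0.6,0,0,0,0],
    [0.95,-0.73,0,0,0,0],
    [0.95,-0.73,0,0,0,0],
  ],
)

```text
time_s: 14.0
ee_pos: [0.5568, 0.0226, 0.2571]
tcp_rot: [-180.0, -0.0, 86.7]
contact_force: [-0.1, 0.8, -0.8]
width: -0.0
finger_force: 0.0
```

Call:
arm_command(
  motion=[
    [0.95,-0.73,0,0,0,0],
    [0.95,-0.73,0,0,0,0],
    [0.95,-0.73,0,0,0,0],
    [0.95,-0.73,0,0,0,0],
    [0.95,-0.73,0,0,0,0],
    [0.95,-0.73,0,0,0,0],
    [0.9,-0.7,0,0,0,0],
    [0.5,-0.4,0,0,0,0],
    [0,0,0,0,0,0],
    [0,0,0,0,0,0],
  ],
  fingers=75,
)

```text
time_s: 14.83
ee_pos: [0.4049, 0.2444, 0.2571]
tcp_rot: [-179.9, 0.0, 86.9]
contact_force: [0.1, -0.8, 1.0]
width: 0.0748
finger_force: 0.0
```

Run:
```python
from h import *
s=bot.get_state(); print(s["ee_pos"],s["tcp_rot"])
S=eyes.get_image("side"); np.save("sideP.npy",S,allow_pickle=True)
T=np.load("top0.npy",allow_pickle=True).item()
# presser axis in side view: brown dark handle region; centre line intersect from top view estimates
for z,p in((.117,(.4008,.2521)),(.005,(.4024,.2509))):
    M=np.array(S["world_to_cam"]); q=cv2.projectPoints(np.array([[*p,z]]),cv2.Rodrigues(M[:3,:3])[0],M[:3,3],K(S),np.float64(S["dist_coeffs"]))[0].ravel(); print("side px",z,q)
v=S["frame"][130:190,160:240].copy(); v=cv2.resize(v,(800,600),interpolation=2)
M=np.array(S["world_to_cam"])
for z,p in((.117,(.4015,.2515)),(.062,(.4015,.2515)),(.011,(.4015,.2515))):
    q=cv2.projectPoints(np.array([[*p,z]]),cv2.Rodrigues(M[:3,:3])[0],M[:3,3],K(S),np.float64(S["dist_coeffs"]))[0].ravel(); c=((q-[160,130]+.5)*10).astype(int); cv2.circle(v,tuple(map(int,c)),5,(0,255,0),2)
cv2.imwrite("pics/s3.png",v)
```

```text
[0.4049169  0.24439887 0.25706895] [-1.79944928e+02  1.83551457e-02  8.69388425e+01]
side px 0.117 [195.31130759 147.44921977]
side px 0.005 [199.54360622 172.50641539]
```

View pics/s3.png

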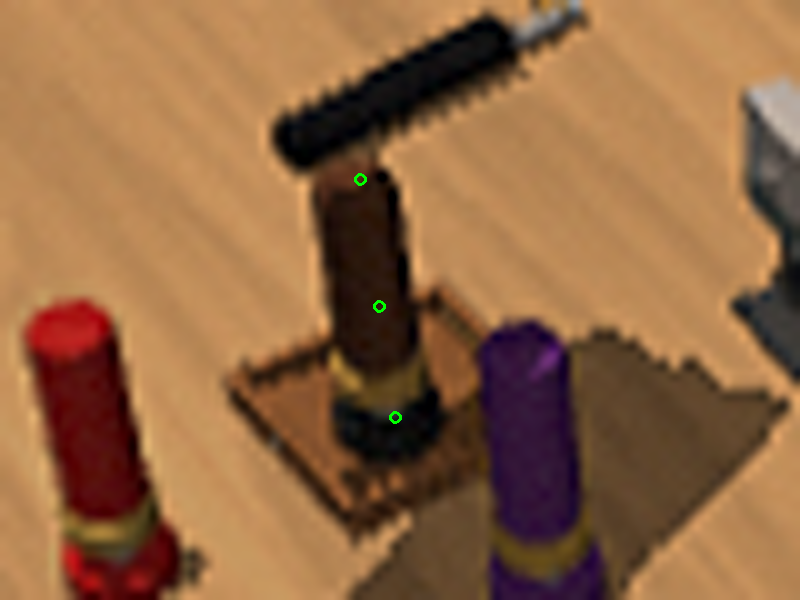

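The side view agrees with the estimate to about 2 mm: handle top (357,172), foot (388,425), standing upright in its tray. Descending.

Call:
arm_command(
  motion=[
    [0.26,-0.17,0.3,0,0,0],
    [0,0,0.8,0,0,0],
    [0,0,0.9,0,0,0],
    [0,0,0.9,0,0,0],
    [0,0,0.9,0,0,0],
    [0,0,0.9,0,0,0],
    [0,0,0.8,0,0,0],
    [0,0,0.6,0,0,0],
    [0,0,0.27,0,0,0],
    [0,0,0,0,0,0],
  ],
)

```text
time_s: 15.72
ee_pos: [0.401, 0.2501, 0.0644]
tcp_rot: [-179.8, 0.2, 86.6]
contact_force: [-0.6, -0.5, 0.6]
width: 0.0751
finger_force: 0.0
```

Call:
arm_command(
  motion=[
    [0,0,0,0,0,0],
    [0,0,0,0,0,0],
    [0,0,0,0,0,0],
    [0,0,0,0,0,0],
    [0,0,0,0,0,0],
    [0,0,0,0,0,0],
  ],
  fingers=15,
  grip_force=40,
)

```text
time_s: 16.22
ee_pos: [0.4023, 0.2519, 0.0669]
tcp_rot: [179.9, -0.1, 86.7]
contact_force: [-0.1, -0.4, 0.7]
width: 0.029
finger_force: 40.0
```

Call:
arm_command(
  motion=[
    [0,0,-0.2,0,0,0],
    [0,0,-0.4,0,0,0],
    [0,0,-0.7,0,0,0],
    [0,0,-0.9,0,0,0],
    [0,0,-0.9,0,0,0],
    [0,0,-0.9,0,0,0],
    [0,0,-0.9,0,0,0],
    [0,0,-0.8,0,0,0],
    [0,0,-0.4,0,0,0],
    [0,0,0,0,0,0],
  ],
)

```text
time_s: 17.05
ee_pos: [0.403, 0.2523, 0.2521]
tcp_rot: [179.8, -0.2, 86.7]
contact_force: [0.0, -0.4, -1.4]
width: 0.0291
finger_force: 40.0
```

Run:
```python
from h import *
s=bot.get_state(); print(s["ee_pos"],s["tcp_rot"],s["width"],s["contact_force"])
T=eyes.get_image("top"); S=eyes.get_image("side")
o=np.array([.631,-.0075]); R=np.array([[.998,-.057],[.057,.998]])
for n,I in(("top",T),("side",S)):
    h=cv2.cvtColor(I["frame"],cv2.COLOR_BGR2HSV); P=cloud(I); q=(P[...,:2]-o)@R.T
    car=(abs(P[...,2]-.142)<.008)&(abs(q[...,0])<.08)&(q[...,1]<-.085)&(q[...,1]>-.27)
    tape=car&(h[...,1]<95)&(h[...,2]>110); b,l=blob(cv2.morphologyEx(tape.astype(np.uint8),cv2.MORPH_CLOSE,np.ones((3,3))))
    ys,xs=np.where(l==b[0][2]); w=(plane(I,np.c_[xs,ys],.142)[:,:2]-o)@R.T
    rc=cv2.minAreaRect((w*1000).astype(np.float32)); print(n,"tape trk mm",rc,"mean",w.mean(0))
    for y0 in(-.11,-.175,-.24):
        k=w[abs(w[:,1]-y0)<.012]; print(y0,np.percentile(k[:,0],[2,98]).round(4),k[:,0].mean().round(4))
    a=w[:,1]; print("y ext",np.percentile(a,[.5,99.5]).round(4))
# stop arm top: yellow
    yel=(h[...,0]>18)&(h[...,0]<30)&(h[...,1]>190)&(h[...,2]>100)&(abs(q[...,1]+.074)<.03)
    print("yellow",yel.sum(),np.percentile(P[yel][:,2],[10,50,95]).round(4) if yel.any() else "", q[yel].mean(0) if yel.any() else "")
np.save("T2.npy",T,allow_pickle=True)
```

```text
[0.40297498 0.25225527 0.25211666] [179.77229148  -0.21390922  86.73595617] 0.029106125836437406 [ 0.03919289 -0.36539887 -1.36071001]
top tape trk mm ((-0.9493846893310547, -175.283447265625), (170.6765594482422, 49.96607208251953), 89.85054016113281) mean [-0.00118358 -0.17549872]
-0.11 [-0.0252  0.0213] -0.0015
-0.175 [-0.0257  0.0229] -0.001
-0.24 [-0.0241  0.022 ] -0.0011
y ext [-0.2605 -0.0904]
yellow 172 [0.104  0.1071 0.1107] [-0.04254049 -0.07440274]
side tape trk mm ((-3.041900634765625, -178.61595153808594), (171.9689483642578, 45.35871124267578), 89.70813751220703) mean [-0.00382518 -0.18424084]
-0.11 [-0.0253  0.0182] -0.0035
-0.175 [-0.0257  0.0185] -0.0039
-0.24 [-0.026   0.0189] -0.0038
y ext [-0.2633 -0.0948]
yellow 57 [0.0974 0.1047 0.108 ] [-0.08359499 -0.07680306]
```

Call:
arm_command(
  motion=[
    [-0.3,0.2,0,0,0,0],
    [-0.7,0.47,0,0,0,0],
    [-0.95,0.64,0,0,0,0],
    [-0.95,0.64,0,0,0,0],
    [-0.95,0.64,0,0,0,0],
    [-0.95,0.64,0,0,0,0],
    [-0.95,0.64,0,0,0,0],
    [-0.95,0.64,0,0,0,0],
    [-0.95,0.64,0,0,0,0],
    [-0.95,0.64,0,0,0,0],
  ],
)

```text
time_s: 17.98
ee_pos: [0.56, -0.0187, 0.2475]
tcp_rot: [-179.8, 0.0, 86.7]
contact_force: [0.5, -0.3, -2.3]
width: 0.029
finger_force: 39.9
```

Call:
arm_command(
  motion=[
    [-0.95,0.64,0,0,0,0],
    [-0.95,0.64,0,0,0,0],
    [-0.7,0.47,0,0,0,0],
    [-0.4,0.27,0,0,0,0],
    [-0.28,0.21,0,0,0,0],
    [0,0,0,0,0,0],
    [0,0,0,0,0,0],
    [0,0,0,0,0,0],
  ],
)

```text
time_s: 18.65
ee_pos: [0.6209, -0.1164, 0.2485]
tcp_rot: [-179.9, -0.1, 86.8]
contact_force: [-0.1, 0.5, -1.4]
width: 0.0288
finger_force: 39.9
```

Run:
```python
from h import *
o=np.array([.631,-.0075]); R=np.array([[.998,-.057],[.057,.998]])
s=bot.get_state(); print((R@(s["ee_pos"][:2]-o)).round(4),s["ee_pos"],s["tcp_rot"],s["contact_force"].round(1),s["width"])
S=eyes.get_image("side"); v=cv2.resize(S["frame"][90:240,260:400],(560,600),interpolation=2); cv2.imwrite("pics/s4.png",v)
```

```text
[-0.0039 -0.1093] [ 0.62088989 -0.11641441  0.24849693] [-1.79880177e+02 -8.12767646e-02  8.68147102e+01] [-0.1  0.5 -1.4] 0.02882740247245244
```

View pics/s4.png

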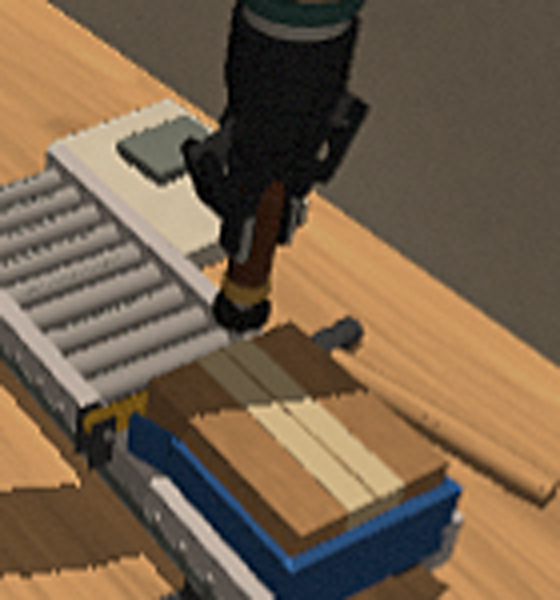

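The presser hangs over the start end of the tape (foot at crop 242,312). It looks slightly tilted, so I'll measure the tilt before pressing.

```bash
cat > tilt.py <<'E'
from h import *
o=np.array([.631,-.0075]); R=np.array([[.998,-.057],[.057,.998]])
s=bot.get_state(); tcp=s["ee_pos"]; S=eyes.get_image("side"); h=cv2.cvtColor(S["frame"],cv2.COLOR_BGR2HSV); P=cloud(S)
M=np.array(S["world_to_cam"]); rv=cv2.Rodrigues(M[:3,:3])[0]
pr=lambda p: cv2.projectPoints(np.float64(p).reshape(-1,1,3),rv,M[:3,3],K(S),np.float64(S["dist_coeffs"]))[0].reshape(-1,2)
near=np.linalg.norm(P[...,:2]-tcp[:2],axis=-1)<.05
near&=(P[...,2]<tcp[2]-.002)&(P[...,2]>tcp[2]-.072)
y,x=np.where(near); print("n",len(x))
w=P[y,x]
# silhouette midline per row, compared with the predicted upright axis at the same rows
ax=np.array([[*tcp[:2],z] for z in np.linspace(tcp[2]-.062,tcp[2]+.0,40)]); q=pr(ax)
for r in range(y.min(),y.max()+1):
    c=x[y==r]
    if len(c)>3: print(r,c.min(),c.max(),"mid",(c.min()+c.max())/2,"pred",np.interp(r,q[::-1,1],q[::-1,0]).round(1),"z",w[y==r][:,2].mean().round(3),h[r,int(c.mean())])
E
python3 tilt.py
```

```text
n 230
155 317 327 mid 322.0 pred 322.8 z 0.243 [  6 214  37]
156 317 327 mid 322.0 pred 322.6 z 0.24 [  7 148  43]
157 317 327 mid 322.0 pred 322.5 z 0.237 [ 11 196  43]
158 316 327 mid 321.5 pred 322.3 z 0.232 [ 12 193  41]
159 316 327 mid 321.5 pred 322.1 z 0.228 [ 11 180  41]
160 315 327 mid 321.0 pred 321.9 z 0.224 [  8 197  35]
161 315 327 mid 321.0 pred 321.8 z 0.221 [ 14 158  55]
162 315 327 mid 321.0 pred 321.6 z 0.218 [ 18 172  86]
163 314 326 mid 320.0 pred 321.4 z 0.215 [ 18 172  95]
164 314 326 mid 320.0 pred 321.3 z 0.211 [ 19 191  92]
165 314 327 mid 320.5 pred 321.1 z 0.205 [ 16 132  91]
166 313 327 mid 320.0 pred 320.9 z 0.198 [20 52 59]
167 313 327 mid 320.0 pred 320.8 z 0.197 [20 27 28]
168 313 327 mid 320.0 pred 320.6 z 0.197 [90 21 12]
169 313 326 mid 319.5 pred 320.5 z 0.196 [40 59 13]
170 314 326 mid 320.0 pred 320.5 z 0.195 [ 24 116  11]
171 315 326 mid 320.5 pred 320.5 z 0.191 [23 68 15]
172 316 324 mid 320.0 pred 320.5 z 0.189 [17 37 48]
```

Call:
arm_command(
  motion=[
    [0,0.05,0.3,0,0,0],
    [0,0,0.4,0,0,0],
    [0,0,0.3,0,0,0],
    [0,0,0.2,0,0,0],
    [0,0,0.1,0,0,0],
    [0,0,0,0,0,0],
    [0,0,0,0,0,0],
  ],
)

```text
time_s: 19.33
ee_pos: [0.6233, -0.1181, 0.2103]
tcp_rot: [180.0, 0.0, 86.7]
contact_force: [0.2, -0.2, -2.3]
width: 0.0289
finger_force: 39.9
```

Run:
```python
from h import *
o=np.array([.631,-.0075]); R=np.array([[.998,-.057],[.057,.998]])
s=bot.get_state(); print((R@(s["ee_pos"][:2]-o)).round(4),s["ee_pos"],s["tcp_rot"],s["contact_force"].round(1),s["joint_velocities"].round(1))
```

```text
[-0.0014 -0.1108] [ 0.62332828 -0.11806631  0.21032814] [1.79993970e+02 4.47050237e-03 8.67342390e+01] [ 0.2 -0.2 -2.3] [-0.  -0.5  0.2 -0.6  0.1  0.1 -0.1]
```

Call:
arm_command(
  motion=[
    [0,0,0.06,0,0,0],
    [0,0,0.06,0,0,0],
    [0,0,0.05,0,0,0],
    [0,0,0.03,0,0,0],
    [0,0,0.03,0,0,0],
    [0,0,0,0,0,0],
  ],
)

```text
time_s: 19.83
ee_pos: [0.6233, -0.1181, 0.2037]
tcp_rot: [180.0, -0.0, 86.7]
contact_force: [-0.7, 0.5, 2.0]
width: 0.029
finger_force: 40.2
```

Call:
arm_command(
  motion=[
    [0,0,0.04,0,0,0],
    [0,0,0,0,0,0],
    [-0.08,0,0,0,0,0],
    [-0.14,0,0,0,0,0],
    [-0.14,0,0,0,0,0],
    [-0.14,0,0,0,0,0],
    [-0.14,0,0,0,0,0],
    [-0.14,0,0,0,0,0],
    [-0.14,0,0,0,0,0],
    [-0.14,0,0,0,0,0],
  ],
)

```text
time_s: 20.67
ee_pos: [0.6214, -0.1503, 0.2022]
tcp_rot: [180.0, -0.0, 86.7]
contact_force: [-0.7, 2.1, 2.1]
width: 0.0285
finger_force: 40.4
```

Call:
arm_command(
  motion=[
    [-0.14,0,0,0,0,0],
    [-0.14,0,0,0,0,0],
    [-0.14,0,0,0,0,0],
    [-0.14,0,0,0,0,0],
    [-0.14,0,0,0,0,0],
    [-0.14,0,0,0,0,0],
    [-0.14,0,0,0,0,0],
    [-0.14,0,0,0,0,0],
  ],
)

```text
time_s: 21.33
ee_pos: [0.6194, -0.1838, 0.2022]
tcp_rot: [-180.0, -0.0, 86.7]
contact_force: [0.2, 2.0, 2.6]
width: 0.0292
finger_force: 40.4
```

Call:
arm_command(
  motion=[
    [-0.14,0,0,0,0,0],
    [-0.14,0,0,0,0,0],
    [-0.14,0,0,0,0,0],
    [-0.14,0,0,0,0,0],
    [-0.14,0,0,0,0,0],
    [-0.14,0,0,0,0,0],
    [-0.14,0,0,0,0,0],
    [-0.14,0,0,0,0,0],
    [-0.14,0,0,0,0,0],
    [-0.14,0,0,0,0,0],
  ],
)

```text
time_s: 22.17
ee_pos: [0.617, -0.2257, 0.2022]
tcp_rot: [-180.0, -0.0, 86.7]
contact_force: [-0.2, 2.0, 2.8]
width: 0.0294
finger_force: 40.4
```

Call:
arm_command(
  motion=[
    [-0.14,0,0,0,0,0],
    [-0.14,0,0,0,0,0],
    [-0.14,0,0,0,0,0],
    [-0.14,0,0,0,0,0],
    [-0.14,0,0,0,0,0],
    [-0.1,0,0,0,0,0],
    [0,0,0,0,0,0],
  ],
)

```text
time_s: 22.75
ee_pos: [0.6155, -0.2506, 0.2022]
tcp_rot: [180.0, 0.1, 86.7]
contact_force: [-0.3, 0.7, 2.7]
width: 0.0288
finger_force: 40.4
```

```bash
python3 - <<'E'
from h import *
o=np.array([.631,-.0075]); R=np.array([[.998,-.057],[.057,.998]])
s=bot.get_state(); print((R@(s["ee_pos"][:2]-o)).round(4),s["ee_pos"],s["tcp_rot"],s["contact_force"].round(1))
E
python3 tilt.py
```

```text
[-0.0016 -0.2435] [ 0.61549254 -0.25057272  0.2022342 ] [1.79992351e+02 5.51269194e-02 8.66667704e+01] [-0.3  0.7  2.7]
n 641
197 341 358 mid 349.5 pred 353.2 z 0.163 [  5 191  16]
198 338 358 mid 348.0 pred 352.9 z 0.168 [  5 255  20]
199 336 358 mid 347.0 pred 352.6 z 0.169 [  0 174  22]
200 335 359 mid 347.0 pred 352.4 z 0.165 [178 206  21]
201 334 361 mid 347.5 pred 352.1 z 0.161 [ 10 154  38]
202 333 362 mid 347.5 pred 351.8 z 0.158 [ 18 183  74]
203 333 364 mid 348.5 pred 351.5 z 0.156 [ 17 168  88]
204 332 364 mid 348.0 pred 351.2 z 0.155 [ 18 182  94]
205 332 365 mid 348.5 pred 351.0 z 0.153 [ 18 181  86]
206 331 365 mid 348.0 pred 350.7 z 0.151 [ 18 167  87]
207 331 366 mid 348.5 pred 350.4 z 0.15 [ 18 170  60]
208 331 367 mid 349.0 pred 350.1 z 0.147 [90 51 10]
209 331 367 mid 349.0 pred 349.9 z 0.146 [120  51   5]
210 332 366 mid 349.0 pred 349.6 z 0.145 [ 0 90 17]
211 332 365 mid 348.5 pred 349.6 z 0.144 [48 91 14]
212 332 362 mid 347.0 pred 349.6 z 0.144 [105 146   7]
213 333 361 mid 347.0 pred 349.6 z 0.142 [165  32  16]
214 334 360 mid 347.0 pred 349.6 z 0.14 [18 90 79]
215 334 357 mid 345.5 pred 349.6 z 0.14 [ 18  93 104]
216 335 355 mid 345.0 pred 349.6 z 0.141 [ 15 123  89]
217 336 354 mid 345.0 pred 349.6 z 0.139 [ 16 135  87]
218 337 351 mid 344.0 pred 349.6 z 0.139 [ 14 142  90]
219 338 349 mid 343.5 pred 349.6 z 0.139 [ 14 141  87]
220 340 348 mid 344.0 pred 349.6 z 0.137 [ 14 141  87]
221 341 345 mid 343.0 pred 349.6 z 0.136 [ 16 146  84]
```

The stroke is finished at track y −243 with steady, light contact. Lifting and returning to the tray.

Call:
arm_command(
  motion=[
    [0,0,-0.1,0,0,0],
    [0,0,-0.3,0,0,0],
    [0,0,-0.6,0,0,0],
    [0,0,-0.6,0,0,0],
    [0,0,-0.3,0,0,0],
    [0.3,-0.15,0,0,0,0],
    [0.6,-0.3,0,0,0,0],
    [0.97,-0.475,0,0,0,0],
    [0.97,-0.475,0,0,0,0],
    [0.97,-0.475,0,0,0,0],
  ],
)

```text
time_s: 23.63
ee_pos: [0.5641, -0.1299, 0.2579]
tcp_rot: [-179.9, -0.0, 86.7]
contact_force: [0.3, 1.4, -2.0]
width: 0.0291
finger_force: 39.9
```

Call:
arm_command(
  motion=[
    [0.97,-0.475,0,0,0,0],
    [0.97,-0.475,0,0,0,0],
    [0.97,-0.475,0,0,0,0],
    [0.97,-0.475,0,0,0,0],
    [0.97,-0.475,0,0,0,0],
    [0.97,-0.475,0,0,0,0],
    [0.97,-0.475,0,0,0,0],
    [0.97,-0.475,0,0,0,0],
    [0.97,-0.475,0,0,0,0],
    [0.97,-0.475,0,0,0,0],
  ],
)

```text
time_s: 24.47
ee_pos: [0.4381, 0.168, 0.2585]
tcp_rot: [-179.9, 0.0, 86.8]
contact_force: [0.1, 0.4, -1.8]
width: 0.029
finger_force: 39.9
```

Call:
arm_command(
  motion=[
    [0.97,-0.475,0,0,0,0],
    [0.97,-0.475,0,0,0,0],
    [0.6,-0.3,0,0,0,0],
    [0.3,-0.13,0,0,0,0],
    [0,0,0,0,0,0],
    [0,0,0,0,0,0],
    [0,0,0,0,0,0],
    [0,0,0,0,0,0],
  ],
)

```text
time_s: 25.13
ee_pos: [0.4046, 0.2522, 0.2592]
tcp_rot: [180.0, 0.0, 86.5]
contact_force: [0.4, 0.5, -1.7]
width: 0.0291
finger_force: 39.9
```

```bash
python3 tilt.py | sed -n '1,20p'
python3 - <<'E'
from h import *
s=bot.get_state(); print(s["ee_pos"],s["tcp_rot"],s["width"])
E
```

```text
n 189
113 188 195 mid 191.5 pred 191.4 z 0.255 [ 10 190  47]
114 187 195 mid 191.0 pred 191.6 z 0.252 [ 11 182  42]
115 187 195 mid 191.0 pred 191.7 z 0.249 [  7 154  43]
116 187 196 mid 191.5 pred 191.9 z 0.244 [ 11 190  39]
117 187 196 mid 191.5 pred 192.0 z 0.24 [  8 149  41]
118 187 196 mid 191.5 pred 192.2 z 0.237 [  9 166  40]
119 187 197 mid 192.0 pred 192.3 z 0.233 [ 12 197  44]
120 187 197 mid 192.0 pred 192.4 z 0.23 [ 16 165  71]
121 187 197 mid 192.0 pred 192.6 z 0.228 [ 18 173  96]
122 187 197 mid 192.0 pred 192.7 z 0.223 [ 19 194  92]
123 187 198 mid 192.5 pred 192.9 z 0.217 [ 17 149  89]
124 187 198 mid 192.5 pred 193.0 z 0.209 [14 37 75]
125 187 198 mid 192.5 pred 193.2 z 0.208 [12 33 78]
126 187 198 mid 192.5 pred 193.3 z 0.208 [158 113   9]
127 187 198 mid 192.5 pred 193.4 z 0.206 [15 73 14]
128 187 198 mid 192.5 pred 193.4 z 0.204 [60 21 12]
129 187 197 mid 192.0 pred 193.4 z 0.201 [90 73  7]
130 189 195 mid 192.0 pred 193.4 z 0.198 [ 15 145  74]
[0.40460157 0.25248424 0.25921236] [1.79988192e+02 3.24094655e-02 8.65621869e+01] 0.029119844610693887
```

Call:
arm_command(
  motion=[
    [0,0,0.3,0,0,0],
    [0,0,0.7,0,0,0],
    [0,0,0.9,0,0,0],
    [0,0,0.9,0,0,0],
    [0,0,0.9,0,0,0],
    [0,0,0.9,0,0,0],
    [0,0,0.8,0,0,0],
    [0,0,0.4,0,0,0],
    [0,0,0.2,0,0,0],
    [0,0,0,0,0,0],
  ],
)

```text
time_s: 26.02
ee_pos: [0.4034, 0.253, 0.0777]
tcp_rot: [-179.9, 0.1, 86.7]
contact_force: [0.1, 0.5, -1.0]
width: 0.0294
finger_force: 39.9
```

Call:
arm_command(
  motion=[
    [0,0,0.05,0,0,0],
    [0,0,0.05,0,0,0],
    [0,0,0.05,0,0,0],
    [0,0,0,0,0,0],
    [0,0,0,0,0,0],
  ],
)

```text
time_s: 26.43
ee_pos: [0.4041, 0.2544, 0.0752]
tcp_rot: [180.0, -0.0, 86.7]
contact_force: [0.3, 0.2, -1.8]
width: 0.0292
finger_force: 39.9
```

Call:
arm_command(
  motion=[
    [0,0,0.06,0,0,0],
    [0,0,0.06,0,0,0],
    [0,0,0.05,0,0,0],
    [0,0,0.03,0,0,0],
    [0,0,0,0,0,0],
    [0,0,0,0,0,0],
  ],
)

```text
time_s: 26.93
ee_pos: [0.4038, 0.2541, 0.0686]
tcp_rot: [-180.0, 0.0, 86.7]
contact_force: [-1.1, -0.0, -2.3]
width: 0.0294
finger_force: 39.9
```

Call:
arm_command(
  motion=[
    [0,0,0.03,0,0,0],
    [0,0,0.02,0,0,0],
    [0,0,0,0,0,0],
    [0,0,0,0,0,0],
  ],
)

```text
time_s: 27.27
ee_pos: [0.404, 0.2542, 0.0674]
tcp_rot: [180.0, -0.0, 86.7]
contact_force: [-1.0, 0.7, 0.5]
width: 0.0289
finger_force: 40.0
```

Call:
arm_command(
  motion=[
    [0,0,0,0,0,0],
    [0,0,0,0,0,0],
    [0,0,0,0,0,0],
  ],
  fingers=34,
  grip_force=20,
)

```text
time_s: 27.52
ee_pos: [0.404, 0.2542, 0.0673]
tcp_rot: [180.0, -0.0, 86.7]
contact_force: [0.5, -0.1, -0.5]
width: 0.0341
finger_force: 0.0
```

Call:
arm_command(
  motion=[
    [0,0,0,0,0,0],
    [0,0,0,0,0,0],
    [0,0,0,0,0,0],
    [0,0,0,0,0,0],
    [0,0,0,0,0,0],
    [0,0,-0.2,0,0,0],
    [0,0,-0.5,0,0,0],
    [0,0,-0.9,0,0,0],
    [0,0,-0.9,0,0,0],
    [0,0,-0.9,0,0,0],
  ],
  fingers=75,
)

```text
time_s: 28.35
ee_pos: [0.4036, 0.2538, 0.1706]
tcp_rot: [-180.0, 0.0, 86.7]
contact_force: [-0.2, 0.6, -0.3]
width: 0.0749
finger_force: 0.0
```

Call:
arm_command(
  motion=[
    [0,0,-0.9,0,0,0],
    [0,0,-0.9,0,0,0],
    [0,0,-0.9,0,0,0],
    [0,0,-0.5,0,0,0],
    [0,0,0,0,0,0],
    [0,0,0,0,0,0],
    [0,0,0,0,0,0],
  ],
)

```text
time_s: 28.93
ee_pos: [0.4032, 0.2538, 0.2647]
tcp_rot: [-179.9, 0.0, 86.7]
contact_force: [-0.4, 0.1, -0.9]
width: 0.0754
finger_force: 0.0
```

```bash
python3 car.py
python3 - <<'E'
from h import *
S=eyes.get_image("side"); cv2.imwrite("pics/s5.png",cv2.resize(S["frame"][100:270,140:400],(800,523),interpolation=2))
E
```

```text
tool trk [-0.2422  0.2478] 0.26467694424690685 [-0.4  0.1 -0.9]
carton trk: y [-0.2606 -0.2588 -0.091  -0.0898] x [-0.0672  0.0618] (3110, [324.8, 135.5])
```

View pics/s5.png

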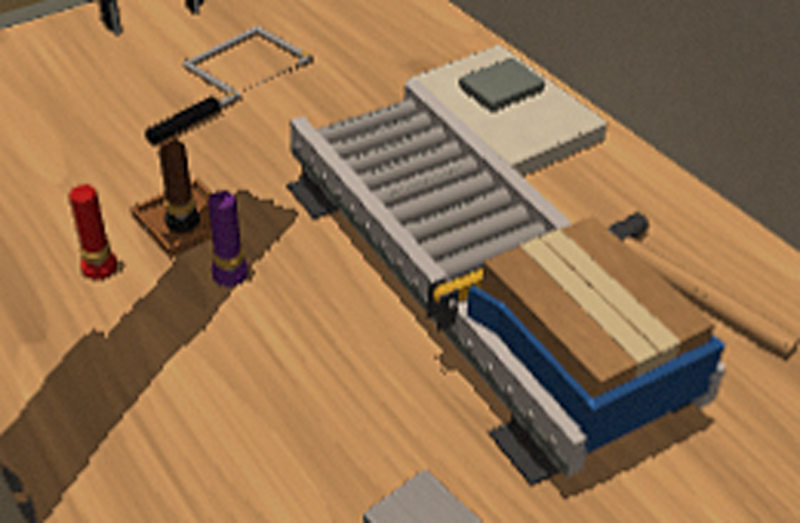

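The presser stands upright in its tray (178,190). The carton is home (620,290), the stop arm is down behind it (458,285), and everything else lies where it was. Handing in.

```bash
python3 -c "
from rig import bot
print(bot.job_done())"
```

```text
the job is handed in; nothing more can be done
None
```

I handed the job in at about 29 s with every step done in order: carton home against the end plate, stop arm right down, tape rubbed along its middle, and presser upright in its tray and released. The hand-in gave no verdict.

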